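# Slide a blank panel off the easel and stand it in the dip rack

## Task

Get the next blank ready for the bath: slide the top copper-coloured panel along the blue sloping easel, past the low stop at the end nearest the robot, until it sticks out well over that end but still lies on the easel. Then pinch the part that sticks out, lift the panel off and stand it on its long edge, fully down and about centred, in the slot of the grey rack, and let go. The two panels underneath stay on the easel, and nothing else on the table is disturbed.

Things in the scene. Friction and masses are not known exactly. Their poses are not given: they have to be found in the camera images.
- easel: Blue sloping easel, fixed, 128 mm long (x) by 104 mm (y). Origin on the table, mid-length. x is level, along the ledge, away from the robot; near end at x = -64 mm. Board slopes 50 degrees from level; out-of-board direction (0, 0.766, 0.643), up-slope (0, -0.643, 0.766) in its frame. Three panels lie on it, stacked face to face, long edges on the ledge.
- easel_ledge (a point): Mid-length of the line where ledge and board meet (easel x 0, y 22, z 42 mm). The ledge stands 22 mm out of the board; the 6 mm board runs 92 mm up the slope. Space beside the easel ends, also behind an overhanging panel, is free down to the table.
- easel_exit (a point): Point on the end edge over which the panel must come out: easel x = -64 mm, 40 mm up the slope, 10 mm out of the board. A dark steel stop at each end of the board (4 mm thick, from 17 to 67 mm up the slope) stands 9 mm out of the board: it holds back the two lower panels (10 mm together) but not the top one, which lies 10 to 15 mm out of the board.
- panel_top: Top one of three equal loose copper-coloured panels, 120 x 80 x 5 mm, about 0.12 kg. Origin at its centre; x along the 120 mm side (as easel x at the start), y along the 80 mm side (down the slope at the start), z normal to the face (out of the board). Its ends start 1 to 7 mm inside the easel's ends. It stays balanced until about 55 mm overhang.
- panel_mid: Second panel, same size, under the top one; must stay on the easel. Same axes.
- panel_low: Lowest panel, same size, on the board; must stay on the easel. Same axes.
- rack: Grey rack, fixed, base 100 x 90 x 8 mm. Origin on the table at its centre; x along the slot, away from the robot. The slot is 11 mm wide, open at both ends, between rails 90 mm long, straight up to z = 30 mm, then lips flare to about 28 mm apart at z = 38 mm. The centre of a panel standing in it on a long edge is about 48 mm above the table.
- rack_slot (a point): Middle of the slot's floor, 8 mm above the table. Carry the panel high or close to the robot on the way: the grey power supply beyond the rack stands 165 mm high with its front at world x = 0.54 m, from y = -0.11 to 0.27 m.
- wood_block: Bystander: hardwood block, 40 x 85 x 34 mm, origin under its centre. Must not be moved.
- paint_brush: Bystander: dark brush, 147 x 9 x 9 mm, origin under its centre, x along it. Must not be moved.
- masking_tape: Bystander: roll of tape lying flat, 68 mm across, 24 mm high, origin under its centre. Must not be moved.
- tweezers: Bystander: steel tweezers lying flat, 126 x 15 x 9 mm, origin under the middle. Must not be moved.

How it is judged:
By the outcome, as a careful person would: the job done as asked, in the order asked, and still so for the second after the job is handed in, with the robot touching nothing.
It also fails if it takes over 54 s, if anything falls off the work surface, if the arm or the gripper's body presses on something with over 40 N, if the wrist force passes 120 N, or if a joint passes its speed limit or range.

## Robot

A 6-joint arm with a two-finger parallel gripper is mounted at the origin on a cart in front of the work surface, level with it; the furniture and walls round the work are solid. World frame = base frame: x ahead of the robot, y to its left, z up, the work surface at z = 0. Lengths are in m, angles in rad, forces in N, time in s.
With the tool pointing down it reaches from about 0.25 to 0.775 m from the base axis. Payload 4 kg.
Tool frame: the origin (TCP) lies on the centre line of the jaws, within the pads' length; the fingertips stand 25 mm ahead of it and the grasp point (between the pads) lies 6 mm ahead of it; z points along the fingers, y is the direction in which the jaws open and shut (so a half turn about z gives the same grasp; the last joint's range is limited). The gripper opens to 94 mm and grips with 3 to 60 N. Pads are 16 mm wide; open, the fingers measure 119 mm over their backs; the gripper's body (75 mm by 177 mm) begins 78 mm behind the grasp point.
Start: joints at [1.07, 0.087, 1.371, -0, 1.684, -0.103], TCP at [0.213, 0.507, 0.231] pointing down, gripper open.
Joint ranges: [-3.1, 3.1], [-0.76, 2.03], [0.27, 2.55], [-1.08, 4.22], [0.17, 2.65], [-2.57, 2.57]. Speed limits (rad/s): [2.79, 2.79, 3.14, 3.14, 3.14, 3.14].

## Interface

Orientations are given as a 3x3 rotation matrix whose columns are the frame's x, y, z axes.
In Python, from rig import robot gives the robot as it stands.
- The arm moves only by the shell command python3 -m handwheel 'ROWS' [FORCE]. ROWS is JSON, a list that holds one entry, the list of rows, each a list of 7 numbers: the shift along the tool's x, y, z in units of 50 mm (1.0 is 50 mm), then the turn, a rotation vector about the tool's x, y, z in units of 6 degrees (1.0 is 6 degrees), then the closure in counts, from 0 (fully open) to 255 (shut). In form: [[[dx, dy, dz, rx, ry, rz, fingers], ...]]. A call has 1 to 8 rows; each row shifts and turns the pose as measured when the row begins, along the tool's axes as they then stand; what a row does not reach is not made up. A row lasts 1/10 s, in which the tool goes at most 50 mm and 8.59 degrees, less where a joint would pass 70% of its speed; a pose out of reach is approached as far as the arm can. A call is refused whole if a number of a shift passes 1 or a number of a turn 1, either way. A call with a gripper value outside its range is refused whole. The fingers move at their own pace and stop on an object; FORCE is the grip in N (left out, the last holds). Time passes only in rows, so rows that do not move let the fingers close. It gives the time, the measured TCP pose, the force and the opening at its end, in the units of the state.
- robot.observe(): the state, without advancing time (a new reading comes with each control period).
- robot.grab_frame(name): name is "scene" or "top"; returns a dict with "image" (480x640x3 uint8, red, green, blue), "range_z" (480x640 float32, m along the optical axis (not along the pixel's ray), 0 where there is no reading), "fx", "fy", "cx", "cy" (pixels), "T" (4x4, takes a point from camera to world coordinates). Camera axes: x right, y down, z forward; pixel columns grow to the right and rows downward; lengths in m; the calibration is good to about 2 mm. A picture is of the moment at which its call begins.
- robot.close_job(): hands the job in, once; it reports no verdict.
The state is a dict: "time": time; "qpos": joint angles; "dq": joint speeds; "tau": joint torques, N m; "tool_pos": TCP position; "tool_rot": TCP orientation; "ft_force": force on the tool from outside, world axes, zero at the start; "moment": the same for the moment, N m; "finger_gap": finger opening in m.
Only numpy, scipy, OpenCV 4.12 (cv2) and the standard library are available. Lean on these libraries where they do the work, as an engineer would, in place of code of your own. Each camera call takes 0.05 s, during which the arm holds its last target.

## Working session

There is one attempt and no reset: what is moved stays moved. The work goes in short steps, Python scripts to look and compute and a shell command to move; the robot and the scene stay as the last step left them, time stands still between calls to the robot, and variables do not carry over. Pictures are saved under pics/ and viewed, and the job is handed in when it is done.

```bash
ls; mkdir -p pics; python3 - <<'E'
from rig import robot
import cv2,numpy as np
print(robot.observe())
for n in("scene","top"):
    f=robot.grab_frame(n)
    cv2.imwrite(f"pics/{n}0.png",f["image"][:,:,::-1])
    np.savez(f"{n}0.npz",**f)
    print(n,f["fx"],f["cx"],f["cy"],np.round(f["T"],3).tolist())
E
```

```text
pics
{'time': 0.0, 'qpos': array([ 1.06992172e+00,  8.79634838e-02,  1.37226078e+00, -1.03211708e-05,
        1.68362076e+00, -1.03083510e-01]), 'dq': array([-0.00195717,  0.00153649,  0.00051648,  0.0002625 , -0.00062238,
       -0.00155062]), 'tau': array([ 9.70093861e-04, -3.40186965e+01, -3.02430511e+01,  7.19249994e-02,
        3.27956211e-02, -1.54893560e-04]), 'tool_pos': array([0.212815  , 0.50660909, 0.2292962 ]), 'tool_rot': array([[-9.21918368e-01,  3.87382720e-01, -1.07257578e-03],
       [ 3.87384141e-01,  9.21916267e-01, -1.98061915e-03],
       [ 2.21567424e-04, -2.24146802e-03, -9.99997463e-01]]), 'ft_force': array([ 0.1494023 ,  0.56294895, -0.52286432]), 'moment': array([ 0.02346108, -0.01665771,  0.02493759]), 'finger_gap': 0.09402872661391073}
scene 527.3119806958018 321.1168569760987 235.2452769690699 [[0.844, -0.245, 0.477, -0.015], [-0.536, -0.36, 0.764, -1.01], [-0.015, -0.9, -0.435, 0.623], [0.0, 0.0, 0.0, 1.0]]
top 607.0117014147949 315.41815950527365 244.5305890921755 [[-0.053, -0.975, 0.217, 0.328], [-0.999, 0.052, -0.009, -0.057], [-0.003, -0.217, -0.976, 1.348], [0.0, 0.0, 0.0, 1.0]]
```

View pics/scene0.png

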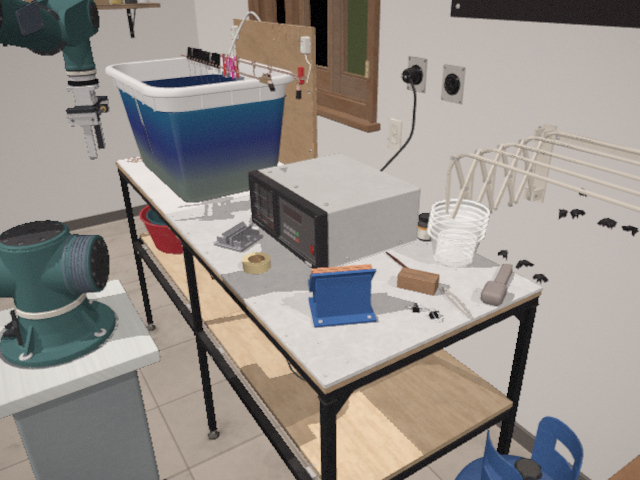

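View pics/top0.png

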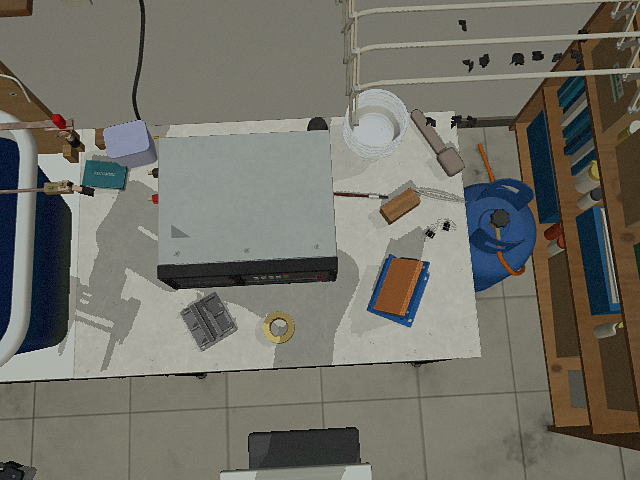

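The top view shows the easel at about (400,290) with copper panels, the rack at (208,321), the tape at (279,327), the block at (400,205), and the power supply between (160..337,135..288). Next I measure the poses.

```bash
cat > h.py <<'E'
import numpy as np,cv2
def cloud(f):
    z=f["range_z"];v,u=np.mgrid[:480,:640]
    P=np.stack([(u-f["cx"])/f["fx"]*z,(v-f["cy"])/f["fy"]*z,z],-1)
    T=f["T"];return P@T[:3,:3].T+T[:3,3]
def proj(f,p):
    T=np.linalg.inv(f["T"]);q=np.atleast_2d(p)@T[:3,:3].T+T[:3,3]
    return np.stack([q[:,0]/q[:,2]*f["fx"]+f["cx"],q[:,1]/q[:,2]*f["fy"]+f["cy"]],-1)
E
python3 - <<'E'
from h import *
f=dict(np.load("top0.npz"));P=cloud(f);im=f["image"]
h=cv2.cvtColor(im,cv2.COLOR_RGB2HSV)
for n,(a,b,c,d) in dict(e=(360,245,440,335),r=(170,280,245,360)).items():
    cv2.imwrite(f"pics/c_{n}.png",cv2.resize(im[b:d,a:c,::-1],None,fx=7,fy=6.6,interpolation=cv2.INTER_NEAREST))
m=np.zeros((480,640),bool);m[245:335,360:440]=1
cop=m&(h[...,0]<15)&(h[...,1]>140)&(h[...,2]>80)&(f["range_z"]>0)
Q=P[cop];print(len(Q),Q.min(0),Q.max(0))
# plane ransac
best=None;rng=np.random.default_rng(0)
for _ in range(500):
    a=Q[rng.choice(len(Q),3,False)];nn=np.cross(a[1]-a[0],a[2]-a[0]);L=np.linalg.norm(nn)
    if L<1e-9: continue
    nn/=L;k=abs((Q-a[0])@nn)<.002
    if best is None or k.sum()>best.sum():best=k
R=Q[best];c=R.mean(0);n=np.linalg.svd(R-c)[2][2];n*=np.sign(n[2]);print(best.sum(),c,n,np.degrees(np.arccos(n[2])),'heading of n',np.degrees(np.arctan2(n[1],n[0])), abs((R-c)@n).std())
blue=m&(h[...,0]>100)&(h[...,0]<125)&(h[...,1]>140)
B=P[blue];print(len(B));
hh=np.histogram(B[:,2],bins=np.arange(-.01,.14,.01));print(hh)
# table
tm=(P[...,2]>-.02)&(P[...,2]<.02)&(h[...,1]<40);print('table z',np.median(P[tm][:,2]))
# rack
m=np.zeros((480,640),bool);m[285:360,170:245]=1
K=P[m];print('rackz',np.histogram(K[:,2],bins=np.arange(-.01,.06,.004)))
r=cv2.minAreaRect((K[K[:,2]>.004][:,:2]*1000).astype(np.float32));print(r)
r=cv2.minAreaRect((K[K[:,2]>.02][:,:2]*1000).astype(np.float32));print(r)
print(f['range_z'].min())
E
```

```text
1656 [ 0.44649213 -0.28759269  0.04811624] [ 0.57628393 -0.18619144  0.11934406]
1079 [ 0.51087451 -0.23306115  0.08412285] [0.31691226 0.69725606 0.64296236] 49.98692814363827 heading of n 65.55756461280407 0.000555859069995614
1024
(array([  1, 338,  68,   2,   2,  43, 204,   4,   3,   2,  14, 213, 126,
         0,   0]), array([-0.01,  0.  ,  0.01,  0.02,  0.03,  0.04,  0.05,  0.06,  0.07,
        0.08,  0.09,  0.1 ,  0.11,  0.12,  0.13,  0.14]))
table z -0.00157639609712934
rackz (array([ 201, 1397, 1651,  644,  590,  220,   53,   92,  142,  128,  189,
        196,   72,    7,    1,    5,    4]), array([-0.01 , -0.006, -0.002,  0.002,  0.006,  0.01 ,  0.014,  0.018,
        0.022,  0.026,  0.03 ,  0.034,  0.038,  0.042,  0.046,  0.05 ,
        0.054,  0.058]))
((449.6026306152344, 93.88218688964844), (345.7568664550781, 175.65084838867188), 77.95742797851562)
((425.924072265625, 107.38589477539062), (351.59124755859375, 151.45680236816406), 35.80014419555664)
0.0
```

View pics/c_e.png

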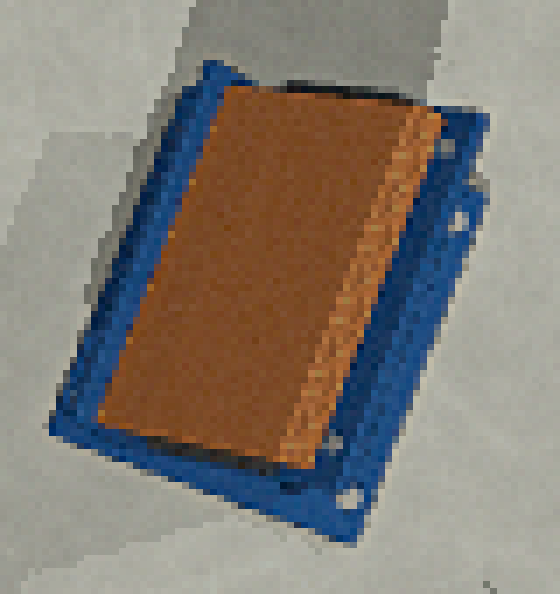

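View pics/c_r.png

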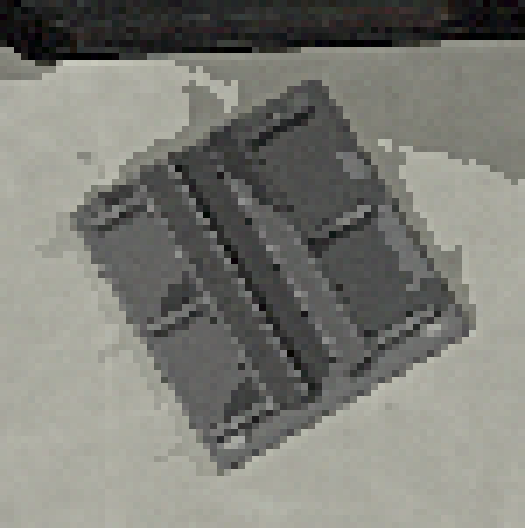

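```bash
cat >> h.py <<'E'
TH=np.radians(65.56-90);ex=np.array([np.cos(TH),np.sin(TH),0]);ey=np.array([-np.sin(TH),np.cos(TH),0]);ez=np.array([0,0,1.])
n=.766*ey+.643*ez;u=-.643*ey+.766*ez
def onplane(f,uv,p0,nn):
    d=np.stack([(uv[:,0]-f["cx"])/f["fx"],(uv[:,1]-f["cy"])/f["fy"],np.ones(len(uv))],-1)@f["T"][:3,:3].T
    o=f["T"][:3,3];return o+d*(((p0-o)@nn)/(d@nn))[:,None]
E
python3 - <<'E'
from h import *
f=dict(np.load("top0.npz"));P=cloud(f);im=f["image"];h=cv2.cvtColor(im,cv2.COLOR_RGB2HSV)
m=np.zeros((480,640),bool);m[245:335,360:440]=1
c=np.array([.51087,-.23306,.08412])
cop=m&(h[...,0]<15)&(h[...,1]>140)&(h[...,2]>60)
dark=cop&(abs((P-c)@n)<.003)
v,w=np.nonzero(dark);X=onplane(f,np.stack([w,v],-1).astype(float),c,n)
a=(X-c)@ex;b=(X-c)@u
print('x ext',np.percentile(a,[0,1,99,100]),'u ext',np.percentile(b,[0,1,99,100]))
r=cv2.minAreaRect((np.stack([a,b],-1)*1000).astype(np.float32));print(r)
blue=m&(h[...,0]>100)&(h[...,0]<125)&(h[...,1]>140)
B=P[blue]
for lo,hi in((.1,.12),(.045,.062),(-.005,.012)):
    k=B[(B[:,2]>lo)&(B[:,2]<hi)];s=(k-c)@ex;t=(k-c)@ey
    print(lo,len(k),'x',np.percentile(s,[0,2,98,100]).round(4),'y',np.percentile(t,[0,2,98,100]).round(4),'z',np.percentile(k[:,2],[2,50,98]).round(4))
E
```

```text
x ext [-0.05876953 -0.05748473  0.05982918  0.06132538] u ext [-0.04205527 -0.0405108   0.03904708  0.04167205]
((1.2041816711425781, -0.09642791748046875), (83.63723754882812, 120.19992065429688), 89.61248779296875)
0.1 339 x [-0.0606 -0.0585  0.0633  0.065 ] y [-0.0466 -0.0462 -0.0348 -0.0315] z [0.1017 0.1089 0.116 ]
0.045 239 x [-0.0608 -0.0601  0.0645  0.0657] y [0.0046 0.0184 0.0364 0.0364] z [0.0462 0.0533 0.0589]
-0.005 389 x [-0.061  -0.0605  0.0614  0.0663] y [-0.0648 -0.0644  0.0377  0.0382] z [0.0017 0.0073 0.0115]
```

```bash
python3 - <<'E'
from h import *
f=dict(np.load("top0.npz"));P=cloud(f)
# base corners from crop -> px
cr=np.array([[78,215],[315,82],[472,325],[222,472.]]);px=cr/[7,6.6]+[170,280]-.5
# top surface of base z=.008 for near corners
X=onplane(f,px,np.array([0,0,.008]),ez)
print(X.round(4).tolist(),'centre',X.mean(0))
for i in range(4):
    d=X[(i+1)%4]-X[i];print(np.linalg.norm(d).round(4),np.degrees(np.arctan2(d[1],d[0])).round(1))
sub=np.zeros((480,640),bool);sub[290:356,178:240]=1
K=P[sub&(P[...,2]>.026)&(P[...,2]<.046)];
print(len(K),K[:,2].max())
for deg in (26,28,30,32,34):
    t=np.radians(deg);a=np.array([np.cos(t),np.sin(t)]);b=np.array([-a[1],a[0]])
    C=X.mean(0)[:2];q=(K[:,:2]-C)@b;s=(K[:,:2]-C)@a
    print(deg,'along',np.percentile(s,[1,99]).round(4),np.histogram(q*1000,bins=np.arange(-30,31,3))[0])
E
```

```text
[[0.4883, 0.2364, 0.008], [0.5292, 0.161, 0.008], [0.4451, 0.1132, 0.008], [0.4011, 0.1921, 0.008]] centre [0.46591346 0.17565978 0.008     ]
0.0858 -61.6
0.0967 -150.4
0.0904 119.2
0.0979 27.0
511 0.04350758664974608
26 along [-0.0439  0.0447] [ 1  1  1  8 47 56 50 49 20  0  0 11 49 65 59 60 28  1  2  0]
28 along [-0.0435  0.0443] [ 0  2  1  0 56 53 54 49 18  0  0  3 56 66 62 60 25  1  2  0]
30 along [-0.0435  0.0444] [ 0  3  0  4 53 51 53 50 19  0  0  8 52 59 68 59 26  2  0  1]
32 along [-0.0433  0.0442] [ 0  2  1 11 45 53 52 44 23  2  0 15 44 64 65 57 23  5  1  1]
34 along [-0.043   0.0442] [ 1  1  3 18 35 56 50 39 24  6  2 19 45 61 61 51 25  9  1  1]
```

```bash
python3 -m handwheel '[[[0,0,0,0,0,0,255],[0,0,0,0,0,0,255]]]' 20
```

```text
time: 0.3
tool_pos: [0.2126, 0.5062, 0.2283]
tool_rot: [[-0.922, 0.387, -0.002], [0.387, 0.922, -0.004], [0.0, -0.004, -1.0]]
ft_force: [-0.3, -0.5, -0.5]
finger_gap: 0.0816
```

```bash
cat >> h.py <<'E'
from scipy.spatial.transform import Rotation as Ro
EO=np.array([.51087,-.23306,.08412])+.0015*ex   # panel top-face centre (easel mid x)
def Rt(z,x=-ex):
    z=z/np.linalg.norm(z);x=x-z*(x@z);x/=np.linalg.norm(x);return np.stack([x,np.cross(z,x),z],1)
def plan(p,R):   # p = wanted TCP
    from rig import robot
    s=robot.observe();A=s["tool_rot"]
    d=A.T@(p-s["tool_pos"])/.05;w=np.degrees(Ro.from_matrix(A.T@R).as_rotvec())/6
    d2=R.T@(p-s["tool_pos"])/.05
    print('t',round(s["time"],2),'pos',s["tool_pos"].round(4),'F',s["ft_force"].round(1),'gap',s["finger_gap"].round(4),'q',s["qpos"].round(2));print('shift(now axes)',d.round(3),'turn',w.round(3),'shift(target axes)',d2.round(3),'ang to n..',(A.T@n).round(3))
E
python3 - <<'E'
from h import *
a=np.radians(40);z=-np.sin(a)*ey-np.cos(a)*ez
R=Rt(z);tip=EO+.015*ex+.05*n;print(tip)
plan(tip-.025*z,R)
E
```

```text
[ 0.54173776 -0.20501858  0.11627   ]Traceback (most recent call last):
  File "<stdin>", line 4, in <module>
  File "h.py", line 23, in plan
    print('t',round(s["time"],2),'pos',s["tool_pos"].round(4),'F',s["ft_force"].round(1),'gap',s["finger_gap"].round(4),'q',s["qpos"].round(2));print('shift(now axes)',d.round(3),'turn',w.round(3),'shift(target axes)',d2.round(3),'ang to n..',(A.T@n).round(3))
                                                                                               ^^^^^^^^^^^^^^^^^^^^^
AttributeError: 'float' object has no attribute 'round'
```

```bash
sed -i 's/s\["finger_gap"\].round(4)/round(s["finger_gap"],4)/' h.py; python3 - <<'E'
from h import *
R=Rt(-ez);C=EO+.015*ex+.0125*ey+.025*ez;print(C)
plan(C+.05*ez,R)
E
```

```text
[ 0.53106327 -0.22850677  0.10912   ]
t 0.3 pos [0.2126 0.5062 0.2283] F [-0.3 -0.5 -0.5] gap 0.0816 q [ 1.07  0.09  1.37 -0.    1.68 -0.1 ]
shift(now axes) [-11.564 -11.075   1.424] turn [-0.04  -0.003  0.275] shift(target axes) [-11.878 -10.743   1.383] ang to n.. [-0.022  0.763 -0.646]
```

```bash
python3 -m handwheel '[[[-0.6,-0.7,0,0,0,0.14,255],[-0.7,-0.7,0,0,0,0.14,255],[-0.7,-0.7,0,0,0,0,255],[-0.7,-0.7,0,0,0,0,255],[-0.7,-0.7,0,0,0,0,255],[-0.7,-0.7,0,0,0,0,255],[-0.7,-0.7,0,0,0,0,255],[-0.7,-0.7,0,0,0,0,255]]]' 20;  python3 - <<'E'
from h import *
R=Rt(-ez);C=EO+.015*ex+.0125*ey+.025*ez
plan(C+.05*ez,R)
E
```

```text
time: 1.1
tool_pos: [0.3493, 0.1357, 0.2266]
tool_rot: [[-0.915, 0.402, -0.001], [0.402, 0.915, -0.006], [-0.001, -0.006, -1.0]]
ft_force: [1.5, -0.1, 0.7]
finger_gap: 0.0177
t 1.1 pos [0.3493 0.1357 0.2266] F [ 1.5 -0.1  0.7] gap 0.0177 q [ 0.22 -0.31  1.74 -0.01  1.72 -0.93]
shift(now axes) [-6.258 -5.196  1.387] turn [-0.058  0.01   0.118] shift(target axes) [-6.323 -5.127  1.349] ang to n.. [-0.01   0.762 -0.648]
```

```bash
python3 -m handwheel '[[[-0.8,-0.65,0,0,0,0.12,255],[-0.8,-0.65,0,0,0,0,255],[-0.8,-0.65,0,0,0,0,255],[-0.8,-0.65,0,0,0,0,255],[-0.8,-0.65,0,0,0,0,255],[-0.8,-0.65,0,0,0,0,255],[-0.8,-0.65,0,0,0,0,255],[-0.7,-0.6,0.2,0,0,0,255]]]' 20;  python3 - <<'E'
from h import *
R=Rt(-ez);C=EO+.015*ex+.0125*ey+.025*ez
plan(C+.05*ez,R)
E
```

```text
time: 1.9
tool_pos: [0.5225, -0.2242, 0.2213]
tool_rot: [[-0.909, 0.418, 0.008], [0.418, 0.909, -0.006], [-0.01, -0.002, -1.0]]
ft_force: [1.2, 0.4, -0.1]
finger_gap: 0.0004
t 1.9 pos [ 0.5225 -0.2242  0.2213] F [ 1.2  0.4 -0.1] gap 0.0004 q [-0.5   0.12  1.35 -0.    1.66 -1.64]
shift(now axes) [-0.179 -0.004  1.245] turn [-0.019  0.096 -0.042] shift(target axes) [-0.192 -0.008  1.243] ang to n.. [-0.003  0.765 -0.644]
```

```bash
python3 -m handwheel '[[[-0.18,0,0.7,0,0.1,0,255],[0,0,0.7,0,0,0,255],[0,0,0.4,0,0,0,255],[0,0,0.1,0,0,0,255],[0,0,0,0,0,0,255]]]' 20;  python3 - <<'E'
from h import *
R=Rt(-ez);C=EO+.015*ex+.0125*ey+.025*ez
plan(C,R)
from rig import robot
f=robot.grab_frame("scene");cv2.imwrite("pics/s1.png",cv2.resize(f["image"][220:340,260:420,::-1],None,fx=5,fy=5))
E
```

```text
time: 2.4
tool_pos: [0.532, -0.2364, 0.1199]
tool_rot: [[-0.905, 0.426, -0.004], [0.426, 0.905, -0.002], [0.003, -0.003, -1.0]]
ft_force: [0.0, -0.2, -0.2]
finger_gap: 0.0005
t 2.4 pos [ 0.532  -0.2364  0.1199] F [ 0.  -0.2 -0.2] gap 0.0005 q [-0.51  0.21  1.46 -0.    1.48 -1.64]
shift(now axes) [0.083 0.136 0.215] turn [-0.031 -0.03  -0.132] shift(target axes) [0.082 0.136 0.215] ang to n.. [ 0.013  0.764 -0.645]
```

View pics/s1.png

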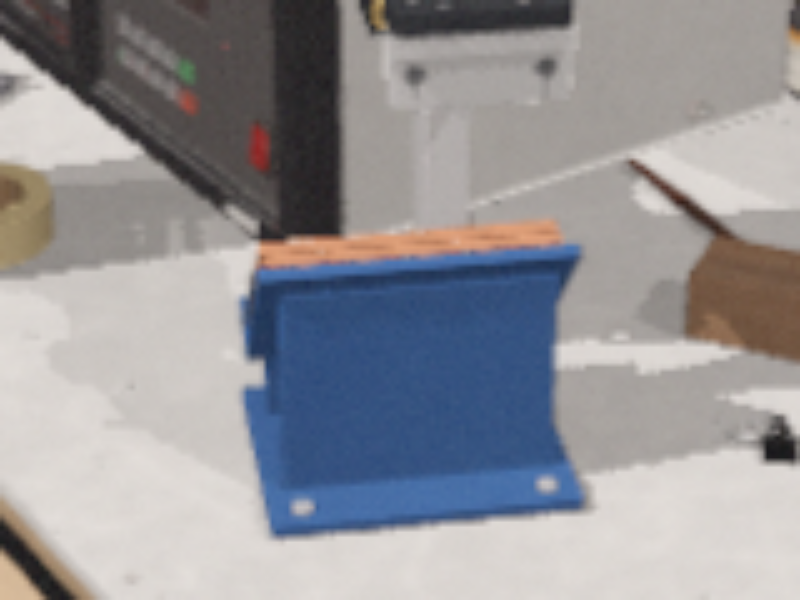

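The scene view looks from behind the easel. The finger is at (440,165) in front of the panel face, and nothing is touching. Next I descend gently to contact.

```bash
python3 -m handwheel '[[[0.08,0.14,0.02,0,0,-0.13,255],[0,0,0.08,0,0,0,255],[0,0,0.04,0,0,0,255]]]' 20; for i in 1; do python3 -m handwheel '[[[0,0,0.04,0,0,0,255]]]'; done;  python3 -m handwheel '[[[0,0,0.04,0,0,0,255]]]'
```

```text
time: 2.75
tool_pos: [0.5336, -0.2281, 0.118]
tool_rot: [[-0.911, 0.412, 0.004], [0.412, 0.911, -0.006], [-0.006, -0.004, -1.0]]
ft_force: [-1.0, -0.8, 0.3]
finger_gap: 0.0003
time: 2.85
tool_pos: [0.5341, -0.228, 0.1169]
tool_rot: [[-0.911, 0.411, 0.006], [0.411, 0.912, -0.007], [-0.008, -0.004, -1.0]]
ft_force: [-0.7, 0.0, 0.6]
finger_gap: 0.0003
time: 2.95
tool_pos: [0.5344, -0.228, 0.1154]
tool_rot: [[-0.912, 0.411, 0.007], [0.411, 0.912, -0.007], [-0.009, -0.004, -1.0]]
ft_force: [-0.6, -0.4, -0.4]
finger_gap: 0.0008
```

```bash
python3 -m handwheel '[[[0,0,0.1,0,0,0,255]]]'; python3 -m handwheel '[[[0,0,0.06,0,0,0,255]]]';  python3 -m handwheel '[[[0,0,0.06,0,0,0,255]]]'
```

```text
time: 3.05
tool_pos: [0.5349, -0.2283, 0.111]
tool_rot: [[-0.912, 0.411, 0.008], [0.411, 0.912, -0.008], [-0.011, -0.004, -1.0]]
ft_force: [0.6, -0.6, 0.2]
finger_gap: -0.0
time: 3.15
tool_pos: [0.5348, -0.2283, 0.1074]
tool_rot: [[-0.912, 0.411, 0.008], [0.411, 0.912, -0.008], [-0.01, -0.004, -1.0]]
ft_force: [-0.3, 0.0, 0.3]
finger_gap: 0.0004
time: 3.25
tool_pos: [0.5347, -0.2284, 0.104]
tool_rot: [[-0.911, 0.411, 0.008], [0.411, 0.912, -0.008], [-0.01, -0.004, -1.0]]
ft_force: [0.5, -0.6, 0.3]
finger_gap: 0.0004
```

```bash
python3 -m handwheel '[[[0,0,0.05,0,0,0,255]]]'; python3 -m handwheel '[[[0,0,0.05,0,0,0,255]]]';  python3 -m handwheel '[[[0,0,0.04,0,0,0,255]]]'
```

```text
time: 3.35
tool_pos: [0.5346, -0.2284, 0.1009]
tool_rot: [[-0.911, 0.411, 0.007], [0.411, 0.911, -0.008], [-0.01, -0.004, -1.0]]
ft_force: [0.4, 0.4, -0.2]
finger_gap: 0.0003
time: 3.45
tool_pos: [0.5352, -0.228, 0.0995]
tool_rot: [[-0.911, 0.411, 0.009], [0.411, 0.911, -0.007], [-0.011, -0.003, -1.0]]
ft_force: [-1.4, 3.6, 11.1]
finger_gap: 0.0002
time: 3.55
tool_pos: [0.536, -0.2277, 0.0988]
tool_rot: [[-0.911, 0.411, 0.011], [0.411, 0.912, -0.006], [-0.013, -0.001, -1.0]]
ft_force: [-0.2, 2.2, 5.4]
finger_gap: 0.0007
```

```bash
python3 -m handwheel '[[[0.1,0,0.06,0,0,0,255],[0.15,0,0.06,0,0,0,255]]]'; python3 -m handwheel '[[[0.15,0,0.06,0,0,0,255]]]';python3 - <<'E'
from h import *
from rig import robot
f=robot.grab_frame("top");cv2.imwrite("pics/t2.png",cv2.resize(f["image"][230:350,350:460,::-1],None,fx=5,fy=5,interpolation=0))
E
```

```text
time: 3.75
tool_pos: [0.5301, -0.2231, 0.0967]
tool_rot: [[-0.911, 0.411, 0.025], [0.411, 0.912, -0.009], [-0.027, 0.002, -1.0]]
ft_force: [5.5, 1.9, 5.2]
finger_gap: 0.0003
time: 3.85
tool_pos: [0.5258, -0.22, 0.0956]
tool_rot: [[-0.911, 0.41, 0.033], [0.41, 0.912, -0.01], [-0.034, 0.004, -0.999]]
ft_force: [5.1, 3.1, 6.0]
finger_gap: 0.0008
```

View pics/t2.png

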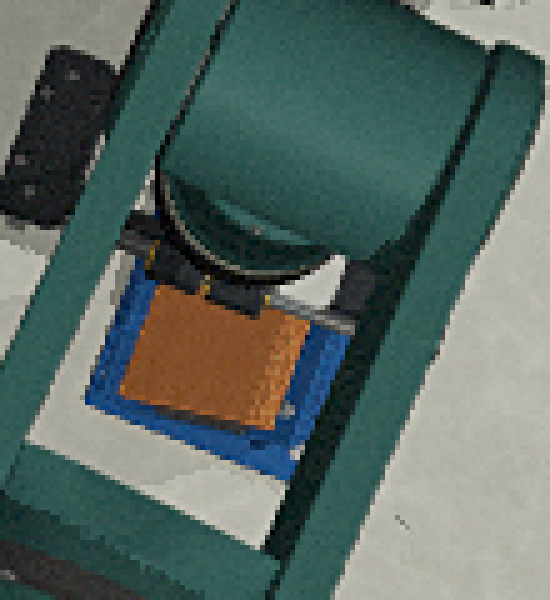

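```bash
cat >> h.py <<'E'
def edge():
    from rig import robot
    f=robot.grab_frame("top");P=cloud(f);h=cv2.cvtColor(f["image"],cv2.COLOR_RGB2HSV)
    c=(h[...,0]<15)&(h[...,1]>140)&(h[...,2]>60)
    c[:,:350]=0;c[:245]=0;c[350:]=0;c[:,450:]=0
    for nm,o in(("top",0),("mid",-.005),("low",-.01)):
        k=c&(abs((P-EO)@n-o)<.0025);v,w=np.nonzero(k)
        if len(v)<5: continue
        X=onplane(f,np.stack([w,v],-1).astype(float),EO+o*n,n)-EO
        s=X@ex;b=X@u
        print(nm,len(v),'x min/max mm',(np.percentile(s,[.5,99.5])*1e3).round(1),'u',(np.percentile(b,[1,99])*1e3).round(1))
        if nm=="top":
            for lo in(-35,-15,5,25):
                q=s[(b>lo/1e3)&(b<(lo+10)/1e3)]
                if len(q):print('   u',lo,'x',(q.min()*1e3).round(1),(q.max()*1e3).round(1))
    return f
E
python3 -c "
from h import *
edge()"
```

```text
top 485 x min/max mm [-60.1 -11.8] u [-40.5  39. ]
   u -35 x -59.2 -11.3
   u -15 x -60.2 -11.2
   u 5 x -60.0 -16.7
   u 25 x -60.1 -12.3
mid 81 x min/max mm [-59.3  -8.5] u [-43.3  39.9]
low 36 x min/max mm [-58.2 -12.4] u [31.1 39.9]
```

```bash
cat >> h.py <<'E'
def st():
    from rig import robot
    s=robot.observe();p=s["tool_pos"];A=s["tool_rot"];tip=p+.025*A[:,2]-.005*A[:,1]
    print('t',round(s["time"],2),'tip: ex %.1f ey %.1f z %.1f  n %.2f u %.1f (rel EO, mm)'%tuple(1e3*np.array([(tip-EO)@ex,(tip-EO)@ey,tip[2],(tip-EO)@n,(tip-EO)@u])),'F ex/n/u',[round(float(s["ft_force"]@k),1) for k in(ex,n,u)],'q',s["qpos"].round(2))
E
python3 - <<'E'
from h import *
for p in ([.5346,-.2284,.1009],[.5352,-.228,.0995],[.536,-.2277,.0988],[.5301,-.2231,.0967],[.5258,-.22,.0956]):
    t=np.array(p)-.025*ez-.005*ey; print(((t-EO)@n*1e3).round(2),((t-EO)@u*1e3).round(1))
st()
plan(EO+.076*ex+.005*ey+.025*ez+.03*ez,Rt(-ez))
E
```

```text
1.65 -12.1
1.22 -13.6
1.24 -14.5
1.22 -17.2
1.32 -18.8
t 3.95 tip: ex 6.5 ey 13.3 z 70.3  n 1.33 u -19.1 (rel EO, mm) F ex/n/u [2.9, 6.8, 2.0] q [-0.5   0.17  1.55  0.01  1.39 -1.65]
t 3.95 pos [ 0.5249 -0.2194  0.0953] F [4.3 2.4 5.9] gap 0.0009 q [-0.5   0.17  1.55  0.01  1.39 -1.65]
shift(now axes) [-1.434 -0.266 -0.831] turn [0.042 0.306 0.036] shift(target axes) [-1.407 -0.264 -0.876] ang to n.. [-0.023  0.769 -0.639]
```

```bash
python3 -m handwheel '[[[0,0,-0.5,0,0.3,0,255],[-0.2,-0.1,-0.4,0,0,0,255],[-0.6,-0.1,0,0,0,0,255],[-0.5,0,0,0,0,0,255],[-0.1,0,0,0,0,0,255]]]'; python3 - <<'E'
from h import *
st()
plan(EO+.076*ex+.005*ey+.025*ez+.003*n,Rt(-ez))
E
```

```text
time: 4.45
tool_pos: [0.5785, -0.2566, 0.1375]
tool_rot: [[-0.912, 0.411, -0.012], [0.411, 0.912, 0.006], [0.014, 0.001, -1.0]]
ft_force: [-0.2, 0.4, -0.2]
finger_gap: 0.0003
t 4.45 tip: ex 69.5 ey 1.6 z 112.5  n 19.47 u 20.7 (rel EO, mm) F ex/n/u [-0.4, 0.1, -0.4] q [-0.51  0.31  1.29 -0.    1.55 -1.65]
t 4.45 pos [ 0.5785 -0.2566  0.1375] F [-0.2  0.4 -0.2] gap 0.0003 q [-0.51  0.31  1.29 -0.    1.55 -1.65]
shift(now axes) [-0.131  0.014  0.527] turn [ 0.006 -0.13   0.033] shift(target axes) [-0.124  0.014  0.529] ang to n.. [ 0.006  0.766 -0.642]
```

```bash
python3 -m handwheel '[[[-0.15,0,0,0,-0.1,0,255],[0,0,0.3,0,0,0,255],[0,0,0.25,0,0,0,255],[0,0,0.05,0,0,0,255]]]'; python3 - <<'E'
from h import *
st()
E
```

```text
time: 4.85
tool_pos: [0.5817, -0.2584, 0.1019]
tool_rot: [[-0.912, 0.411, -0.01], [0.411, 0.912, 0.004], [0.011, -0.0, -1.0]]
ft_force: [0.2, 0.2, -0.3]
finger_gap: 0.0003
t 4.85 tip: ex 73.2 ey 1.2 z 76.9  n -3.70 u -6.3 (rel EO, mm) F ex/n/u [0.1, 0.0, -0.4] q [-0.51  0.34  1.33 -0.    1.49 -1.65]
```

```bash
python3 -m handwheel '[[[0,0,-0.08,0,0,0,255],[0,0,0,0,0,0,255]]]'; python3 - <<'E'
from h import *
st()
E
```

```text
time: 5.05
tool_pos: [0.5799, -0.2574, 0.1041]
tool_rot: [[-0.912, 0.411, -0.014], [0.411, 0.912, 0.006], [0.015, 0.0, -1.0]]
ft_force: [0.1, -0.2, -0.0]
finger_gap: 0.0001
t 5.05 tip: ex 71.0 ey 1.4 z 79.1  n -2.10 u -4.7 (rel EO, mm) F ex/n/u [0.2, -0.1, 0.1] q [-0.51  0.34  1.33 -0.    1.49 -1.65]
```

```bash
python3 -m handwheel '[[[0,0,-0.05,0,-0.1,0,255],[0.1,0,-0.01,0,0,0,255]]]'; python3 -c "
from h import *
st()"; python3 -m handwheel '[[[0.1,0,-0.01,0,0,0,255],[0.1,0,-0.01,0,0,0,255]]]'; python3 -c "
from h import *
st()"
```

```text
time: 5.25
tool_pos: [0.5758, -0.2556, 0.1082]
tool_rot: [[-0.912, 0.411, -0.002], [0.411, 0.912, 0.001], [0.002, -0.0, -1.0]]
ft_force: [0.1, -0.6, 0.7]
finger_gap: 0.0005
t 5.25 tip: ex 66.9 ey 1.4 z 83.2  n 0.45 u -1.6 (rel EO, mm) F ex/n/u [0.4, 0.0, 0.9] q [-0.51  0.32  1.35 -0.    1.48 -1.66]
time: 5.45
tool_pos: [0.5664, -0.2513, 0.1105]
tool_rot: [[-0.912, 0.41, 0.0], [0.41, 0.912, -0.0], [-0.0, -0.0, -1.0]]
ft_force: [0.4, -0.7, -0.0]
finger_gap: 0.0003
t 5.45 tip: ex 56.6 ey 1.4 z 85.5  n 1.95 u 0.2 (rel EO, mm) F ex/n/u [0.7, -0.4, 0.3] q [-0.51  0.29  1.37 -0.    1.48 -1.66]
```

```bash
python3 -m handwheel '[[[-0.2,0,0,0,0,0,255],[-0.2,0,0.03,0,0,0,255],[0,0,0.04,0,0,0,255],[0,0,0,0,0,0,255]]]'; python3 -c "
from h import *
edge();st()"
```

```text
time: 5.85
tool_pos: [0.586, -0.2602, 0.1077]
tool_rot: [[-0.912, 0.41, 0.002], [0.41, 0.912, -0.001], [-0.002, -0.0, -1.0]]
ft_force: [-0.1, -0.3, -0.7]
finger_gap: 0.0011
top 382 x min/max mm [10.8 57.6] u [-40.5  38.4]
   u -35 x 24.5 52.5
   u -15 x 19.8 58.3
   u 5 x 15.2 53.7
   u 25 x 10.5 58.0
mid 124 x min/max mm [12.3 61.2] u [-43.4  39.1]
low 41 x min/max mm [11.1 62.8] u [-32.1  39.2]
t 5.9 tip: ex 78.2 ey 1.4 z 82.8  n 0.19 u -1.9 (rel EO, mm) F ex/n/u [0.0, 0.2, -0.5] q [-0.51  0.34  1.32 -0.    1.48 -1.65]
```

```bash
python3 -m handwheel '[[[0,0,0.06,0,0,0,255],[0,0,0,0,0,0,255],[0.1,0,0,0,0,0,255]]]'; python3 -c "
from h import *
st()"
```

```text
time: 6.2
tool_pos: [0.5814, -0.2582, 0.1038]
tool_rot: [[-0.912, 0.411, 0.001], [0.411, 0.912, -0.001], [-0.001, -0.0, -1.0]]
ft_force: [0.4, 0.4, 0.1]
finger_gap: 0.0005
t 6.2 tip: ex 73.2 ey 1.3 z 78.8  n -2.42 u -5.0 (rel EO, mm) F ex/n/u [0.2, 0.5, -0.2] q [-0.51  0.33  1.34 -0.    1.47 -1.65]
```

```bash
python3 -m handwheel '[[[0.05,0,-0.03,0,0,0,255],[0.05,0,0,0,0,0,255]]]'; python3 -c "
from h import *
st()"
```

```text
time: 6.4
tool_pos: [0.5759, -0.2556, 0.1052]
tool_rot: [[-0.912, 0.411, 0.0], [0.411, 0.912, -0.0], [-0.0, -0.0, -1.0]]
ft_force: [0.1, 0.8, -0.4]
finger_gap: 0.0007
t 6.4 tip: ex 67.1 ey 1.4 z 80.2  n -1.43 u -3.9 (rel EO, mm) F ex/n/u [-0.3, 0.4, -0.8] q [-0.51  0.32  1.35 -0.    1.47 -1.66]
```

Depth is good. Pushing along the easel.

```bash
python3 -m handwheel '[[[0.1,0,0,0,0,0,255],[0.1,0,0,0,0,0,255]]]'; python3 -c "
from h import *
st()"; python3 -m handwheel '[[[0.1,0,0,0,0,0,255]]]'; python3 -c "
from h import *
edge();st()"
```

```text
time: 6.6
tool_pos: [0.5664, -0.2514, 0.1056]
tool_rot: [[-0.912, 0.411, 0.001], [0.411, 0.912, -0.001], [-0.001, -0.0, -1.0]]
ft_force: [0.5, -0.3, -0.7]
finger_gap: 0.0002
t 6.6 tip: ex 56.7 ey 1.3 z 80.6  n -1.26 u -3.5 (rel EO, mm) F ex/n/u [0.6, -0.5, -0.5] q [-0.51  0.29  1.38 -0.    1.47 -1.66]
time: 6.7
tool_pos: [0.5615, -0.2492, 0.1058]
tool_rot: [[-0.912, 0.411, 0.002], [0.411, 0.912, -0.001], [-0.002, -0.0, -1.0]]
ft_force: [0.3, -0.3, -0.7]
finger_gap: 0.0005
top 613 x min/max mm [-25.2  39.8] u [-40.2  39.5]
   u -35 x -13.8 40.7
   u -15 x -17.6 40.2
   u 5 x -21.7 37.2
   u 25 x -25.6 34.6
mid 99 x min/max mm [-25.5  47.4] u [-42.3  41. ]
low 45 x min/max mm [-25.3  48.8] u [32.6 39.1]
t 6.75 tip: ex 50.5 ey 1.3 z 80.8  n -1.11 u -3.4 (rel EO, mm) F ex/n/u [-0.3, -0.5, 0.5] q [-0.51  0.28  1.4  -0.    1.46 -1.66]
```

```bash
python3 - <<'E'
from h import *
from rig import robot
f=robot.grab_frame("scene");cv2.imwrite("pics/s3.png",cv2.resize(f["image"][230:330,280:400,::-1],None,fx=6,fy=6,interpolation=0))
E
```

```text
(no output)
```

View pics/s3.png

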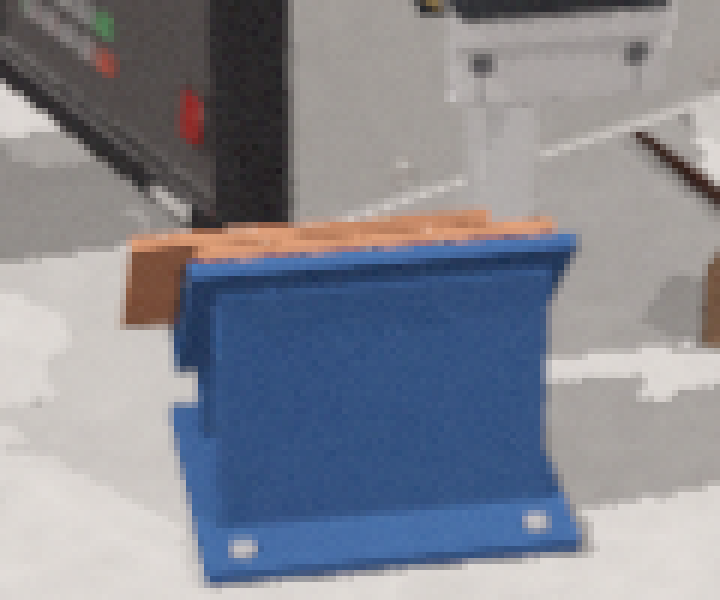

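The top panel now overhangs at the left, at (130,240)-(185,325), with its far end at about (488,212). The lower panels are still in place, ending at 552. I keep pushing.

```bash
python3 -m handwheel '[[[0.1,0,0,0,0,0,255],[0.1,0,0,0,0,0,255]]]'; python3 -c "
from h import *
st()"; python3 -m handwheel '[[[0.1,0,0,0,0,0,255],[0.08,0,0,0,0,0,255]]]'; python3 - <<'E'
from h import *
st()
from rig import robot
f=robot.grab_frame("scene");cv2.imwrite("pics/s4.png",cv2.resize(f["image"][230:330,280:400,::-1],None,fx=6,fy=6,interpolation=0))
E
```

```text
time: 7.0
tool_pos: [0.552, -0.2449, 0.106]
tool_rot: [[-0.912, 0.411, 0.002], [0.411, 0.912, -0.001], [-0.002, -0.001, -1.0]]
ft_force: [0.3, -0.0, 0.4]
finger_gap: 0.0003
t 7.0 tip: ex 41.0 ey 1.2 z 81.0  n -1.10 u -3.2 (rel EO, mm) F ex/n/u [0.3, 0.3, 0.2] q [-0.51  0.26  1.42 -0.    1.46 -1.66]
time: 7.2
tool_pos: [0.5432, -0.2411, 0.1061]
tool_rot: [[-0.912, 0.411, 0.003], [0.411, 0.912, -0.002], [-0.003, -0.001, -1.0]]
ft_force: [0.4, -1.3, -0.2]
finger_gap: 0.0004
t 7.2 tip: ex 31.4 ey 1.1 z 81.1  n -1.09 u -3.0 (rel EO, mm) F ex/n/u [0.9, -0.8, 0.5] q [-0.51  0.24  1.45 -0.    1.45 -1.66]
```

View pics/s4.png

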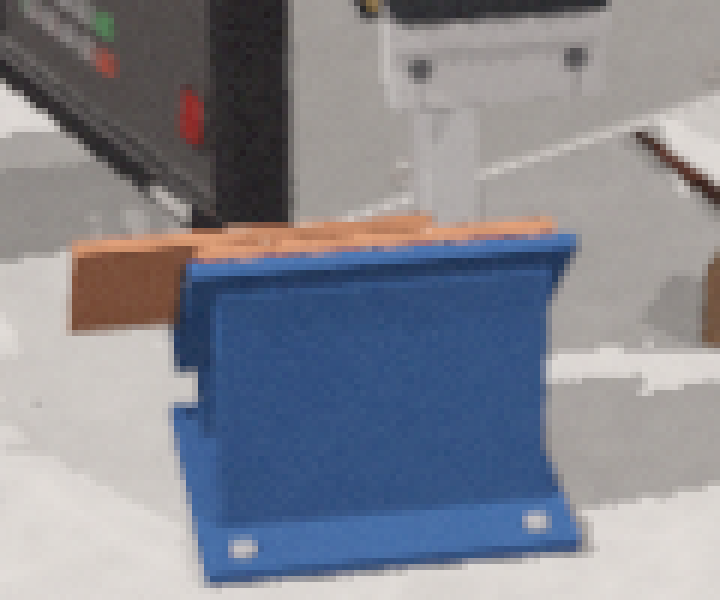

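The top panel now overhangs by about 37 mm. One more small push, then I retract and measure.

```bash
python3 -m handwheel '[[[0.06,0,0,0,0,0,255],[0,0,0,0,0,0,255],[-0.1,0,0,0,0,0,255],[0,0,-0.5,0,0,0,255],[0,0,-0.9,0,0,0,255],[0,-0.3,-0.9,0,0,0,200]]]'; python3 - <<'E'
from h import *
st()
f=edge();cv2.imwrite("pics/t5.png",cv2.resize(f["image"][230:350,340:460,::-1],None,fx=5,fy=5,interpolation=0))
from rig import robot
f=robot.grab_frame("scene");cv2.imwrite("pics/s5.png",cv2.resize(f["image"][230:330,280:400,::-1],None,fx=6,fy=6,interpolation=0))
E
```

```text
time: 7.85
tool_pos: [0.5349, -0.2517, 0.2138]
tool_rot: [[-0.913, 0.409, -0.017], [0.408, 0.913, 0.01], [0.02, 0.003, -1.0]]
ft_force: [1.3, -1.5, -0.5]
finger_gap: 0.0055
t 7.85 tip: ex 27.6 ey -12.0 z 188.8  n 58.12 u 87.9 (rel EO, mm) F ex/n/u [1.8, -0.9, 0.2] q [-0.54  0.2   1.28  0.    1.68 -1.69]
top 513 x min/max mm [-39.   40.4] u [-34.4  39.6]
   u -35 x -27.2 31.4
   u -15 x -31.2 49.3
   u 5 x -34.6 21.1
   u 25 x -38.8 23.9
mid 324 x min/max mm [-38.4  54.5] u [-33.7  40. ]
low 68 x min/max mm [-38.8  56.1] u [-35.1  39.2]
```

View pics/t5.png

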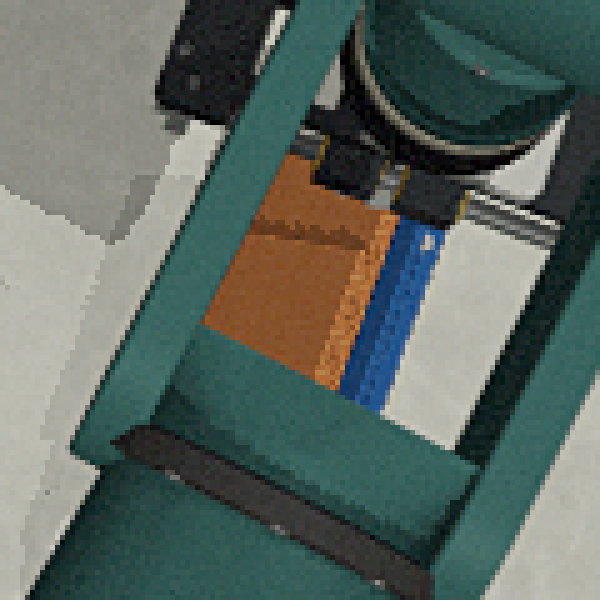

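View pics/s5.png

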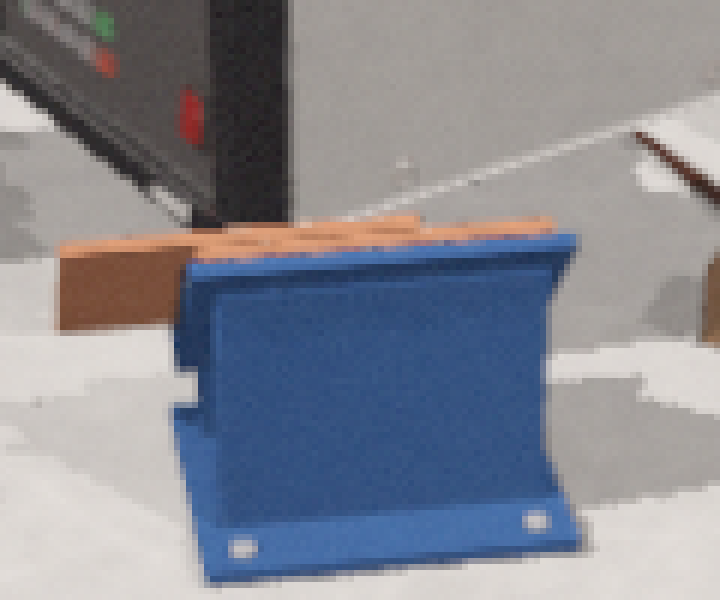

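The scene view shows the top panel resting flat, with its near end at (60,245) and its far end at (420,215). The lower panels are unmoved. Now I work out the overhang.

```bash
python3 - <<'E'
from h import *
f=dict(np.load("scene0.npz"))
# plane normal to u through upper edge
px=np.array([[60,245],[420,215],[553,220],[190,262]])/6+[280,230]-.4
X=onplane(f,px,EO+.04*u,u)-EO
print((np.stack([X@ex,X@n],-1)*1e3).round(1))
z=-u;R=Rt(z)
# pinch: panel near end
xe=-.105
G=EO+(xe+.021)*ex+.022*u-.0025*n+.0013*n
print(G); plan(G-.006*z+.09*u+.0*n,R)
E
```

```text
[[-103.1   -1.7]
 [  16.    -1.5]
 [  60.    -7. ]
 [ -61.5  -11.2]]
[ 0.42952933 -0.21264172  0.1002004 ]
t 7.95 pos [ 0.5373 -0.256   0.2216] F [ 0.8 -1.2  0.4] gap 0.0131 q [-0.54  0.19  1.27 -0.    1.68 -1.69]
shift(now axes) [ 2.321 -1.332  0.966] turn [-6.679 -0.035  0.009] shift(target axes) [ 2.321 -1.64  -0.127] ang to n.. [ 0.     0.765 -0.644]
```

```bash
python3 -m handwheel '[[[0.3,0,0,-0.95,0,0,146],[0.4,0,0,-0.95,0,0,146],[0.4,0,0,-0.95,0,0,146],[0.4,0,0,-0.95,0,0,146],[0.4,0,0,-0.95,0,0,146],[0.3,-0.2,0,-0.95,0,0,146],[0.1,-0.4,0,-0.9,0,0,146],[0,-0.4,0,0,0,0,146]]]'; python3 - <<'E'
from h import *
R=Rt(-u)
G=EO+(-.084)*ex+.022*u-.0015*n
plan(G+.006*u+.06*u,R)
E
```

```text
time: 8.75
tool_pos: [0.416, -0.243, 0.1918]
tool_rot: [[-0.913, 0.305, 0.272], [0.409, 0.688, 0.599], [-0.004, 0.658, -0.753]]
ft_force: [-0.4, -0.9, -0.1]
finger_gap: 0.0404
t 8.75 pos [ 0.416  -0.243   0.1918] F [-0.4 -0.9 -0.1] gap 0.0404 q [-1.03  0.13  1.56  0.6   1.86 -2.13]
shift(now axes) [ 0.008 -0.684  0.496] turn [ 0.192 -0.005  0.067] shift(target axes) [ 0.004 -0.674  0.51 ] ang to n.. [-0.007  1.     0.02 ]
```

```bash
python3 -m handwheel '[[[0,-0.4,0,0.15,0,0.06,146],[0,-0.28,0,0,0,0,146],[0,0,0,0,0,0,146]]]'; python3 - <<'E'
from h import *
from rig import robot
R=Rt(-u)
G=EO+(-.084)*ex+.022*u-.0015*n
plan(G+.006*u,R)
f=robot.grab_frame("scene");cv2.imwrite("pics/s6.png",cv2.resize(f["image"][200:330,250:400,::-1],None,fx=5,fy=4.6,interpolation=0))
E
```

```text
time: 9.05
tool_pos: [0.4036, -0.2687, 0.1644]
tool_rot: [[-0.909, 0.321, 0.265], [0.416, 0.691, 0.591], [0.007, 0.647, -0.762]]
ft_force: [-0.1, 0.4, -0.6]
finger_gap: 0.0402
t 9.05 pos [ 0.4036 -0.2687  0.1644] F [-0.1  0.4 -0.6] gap 0.0402 q [-1.07  0.18  1.56  0.56  1.83 -2.18]
shift(now axes) [-0.013  0.104  1.658] turn [ 0.056 -0.03  -0.062] shift(target axes) [-0.009  0.114  1.658] ang to n.. [0.006 1.    0.006]
```

View pics/s6.png

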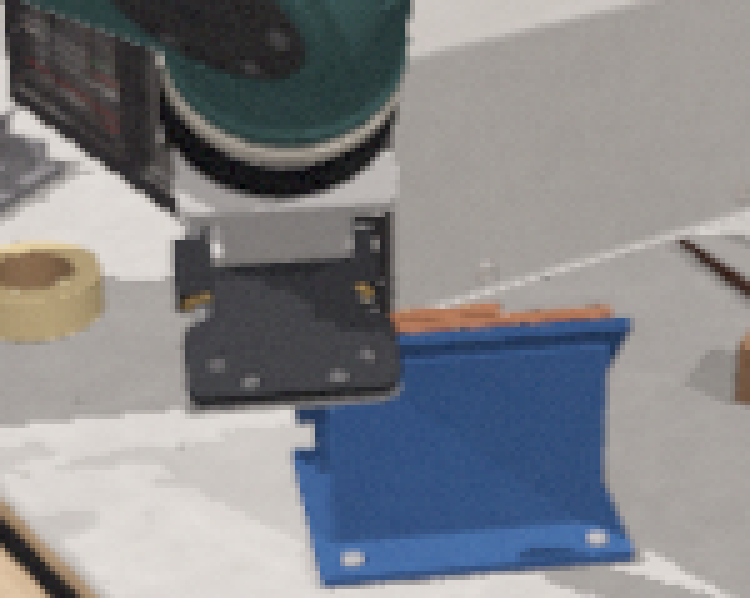

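The gripper body at (290,330) hides the overhang, which is expected. The panel's far end at about (500,310) hasn't moved. I descend along the slope.

```bash
python3 -m handwheel '[[[0,0.1,0.2,0.05,0,-0.06,146],[0,0,0.3,0,0,0,146],[0,0,0.3,0,0,0,146]]]'; python3 - <<'E'
from h import *
plan(EO+(-.084)*ex+.028*u-.0015*n,Rt(-u))
E
```

```text
time: 9.4
tool_pos: [0.419, -0.24, 0.1394]
tool_rot: [[-0.912, 0.311, 0.266], [0.409, 0.702, 0.583], [-0.006, 0.641, -0.768]]
ft_force: [-0.1, 0.1, 0.7]
finger_gap: 0.0402
t 9.4 pos [ 0.419  -0.24    0.1394] F [-0.1  0.1  0.7] gap 0.0402 q [-1.02  0.17  1.62  0.57  1.75 -2.18]
shift(now axes) [ 0.037 -0.058  0.857] turn [-0.028  0.011  0.07 ] shift(target axes) [ 0.035 -0.061  0.857] ang to n.. [-0.007  1.    -0.003]
```

```bash
python3 -m handwheel '[[[0.03,-0.05,0.3,0,0,0.06,146],[0,0,0.3,0,0,0,146],[0,0,0.15,0,0,0,146]]]'; python3 - <<'E'
from h import *
plan(EO+(-.084)*ex+.028*u-.0015*n,Rt(-u))
E
```

```text
time: 9.7
tool_pos: [0.428, -0.2133, 0.1062]
tool_rot: [[-0.912, 0.314, 0.263], [0.409, 0.701, 0.585], [-0.001, 0.641, -0.768]]
ft_force: [-0.9, -0.4, 0.2]
finger_gap: 0.0407
t 9.7 pos [ 0.428  -0.2133  0.1062] F [-0.9 -0.4  0.2] gap 0.0407 q [-0.97  0.17  1.69  0.58  1.67 -2.18]
shift(now axes) [-0.023 -0.063 -0.013] turn [-0.024 -0.025  0.042] shift(target axes) [-0.023 -0.063 -0.013] ang to n.. [-0.004  1.    -0.003]
```

```bash
python3 -m handwheel '[[[-0.02,-0.06,-0.02,0,0,0.04,146],[0,0,0,0,0,0,170],[0,0,0,0,0,0,255]]]' 10;python3 -m handwheel '[[[0,0,0,0,0,0,255],[0,0,0,0,0,0,255]]]';  python3 - <<'E'
from h import *
plan(EO+(-.084)*ex+.028*u-.0015*n,Rt(-u))
E
```

```text
time: 10.0
tool_pos: [0.4279, -0.2143, 0.1043]
tool_rot: [[-0.912, 0.316, 0.26], [0.409, 0.699, 0.586], [0.003, 0.641, -0.767]]
ft_force: [0.1, -0.2, -0.3]
finger_gap: 0.0272
time: 10.2
tool_pos: [0.4282, -0.2154, 0.1051]
tool_rot: [[-0.912, 0.316, 0.262], [0.41, 0.7, 0.585], [0.001, 0.641, -0.768]]
ft_force: [0.1, 0.6, -0.8]
finger_gap: 0.0115
t 10.2 pos [ 0.4282 -0.2154  0.1051] F [ 0.1  0.6 -0.8] gap 0.0115 q [-0.98  0.18  1.69  0.58  1.67 -2.18]
shift(now axes) [-0.001 -0.022 -0.006] turn [-0.029 -0.034  0.02 ] shift(target axes) [-0.001 -0.022 -0.006] ang to n.. [-0.002  1.    -0.003]
```

```bash
python3 -m handwheel '[[[0,0,0,0,0,0,255],[0,0,0,0,0,0,255]]]' 10;python3 -m handwheel '[[[0,0,0,0,0,0,255],[0,0,0,0,0,0,255]]]' 40;  python3 - <<'E'
from h import *
plan(EO+(-.084)*ex+.028*u-.0015*n,Rt(-u))
E
```

```text
time: 10.4
tool_pos: [0.4282, -0.2159, 0.1054]
tool_rot: [[-0.912, 0.316, 0.262], [0.411, 0.7, 0.584], [0.001, 0.64, -0.768]]
ft_force: [0.9, 0.7, -1.2]
finger_gap: 0.0049
time: 10.6
tool_pos: [0.4282, -0.2159, 0.1054]
tool_rot: [[-0.912, 0.316, 0.263], [0.411, 0.7, 0.584], [0.001, 0.641, -0.768]]
ft_force: [0.5, 0.2, -0.3]
finger_gap: 0.0045
t 10.6 pos [ 0.4282 -0.2159  0.1054] F [ 0.5  0.2 -0.3] gap 0.0045 q [-0.98  0.18  1.69  0.58  1.67 -2.18]
shift(now axes) [ 0.004 -0.019  0.004] turn [-0.029 -0.024  0.017] shift(target axes) [ 0.004 -0.019  0.004] ang to n.. [-0.002  1.    -0.003]
```

```bash
python3 -m handwheel '[[[0,0.1,-0.06,0,0,0,255],[0,0.2,-0.15,0,0,0,255],[0,0.3,-0.25,0,0,0,255]]]' 40; python3 - <<'E'
from h import *
from rig import robot
st()
f=robot.grab_frame("scene");cv2.imwrite("pics/s7.png",cv2.resize(f["image"][200:330,250:400,::-1],None,fx=5,fy=4.6,interpolation=0))
E
```

```text
time: 10.9
tool_pos: [0.4304, -0.2072, 0.1414]
tool_rot: [[-0.911, 0.321, 0.259], [0.412, 0.697, 0.587], [0.008, 0.642, -0.767]]
ft_force: [0.3, -0.8, -1.9]
finger_gap: 0.0047
t 10.9 tip: ex -85.7 ey 2.5 z 119.0  n 24.34 u 25.2 (rel EO, mm) F ex/n/u [0.6, -1.6, -1.1] q [-0.96  0.13  1.66  0.59  1.73 -2.12]
```

View pics/s7.png

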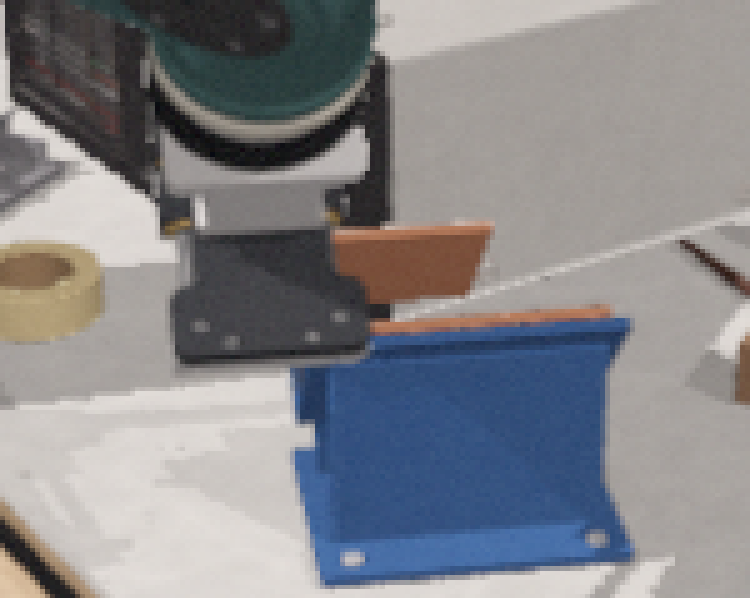

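The panel is held clear at (410,265). The two lower panels are still on the easel at (490,320). Now I lift, level the tool and carry.

```bash
python3 -m handwheel '[[[0,0.45,-0.5,0,0,0,255],[0,0.5,-0.6,0,0,0,255],[0.2,0.4,-0.5,0.5,0,0,255],[0.4,0,-0.3,0.9,0,0,255],[0.5,0,-0.1,0.9,0,0,255],[0.5,0,0,0.9,0,0,255],[0.5,0,0,0.9,0,0,255],[0.4,0,0,0.9,0,0,255]]]' 40; python3 - <<'E'
from h import *
s_=np.array([np.cos(np.radians(28.6)),np.sin(np.radians(28.6)),0])
plan(np.array([.466,.176,.25])-.04*s_,Rt(-ez,-s_))
E
```

```text
time: 11.75
tool_pos: [0.3108, -0.1669, 0.282]
tool_rot: [[-0.91, 0.408, 0.074], [0.414, 0.901, 0.128], [-0.015, 0.147, -0.989]]
ft_force: [0.5, 0.6, -1.2]
finger_gap: 0.0047
t 11.75 pos [ 0.3108 -0.1669  0.282 ] F [ 0.5  0.6 -1.2] gap 0.0047 q [-0.79 -0.36  1.67  0.15  1.87 -1.89]
shift(now axes) [0.504 6.722 1.636] turn [ 1.239  0.782 -8.816] shift(target axes) [-5.209  4.536  0.639] ang to n.. [-0.009  0.852 -0.524]
```

```bash
python3 -m handwheel '[[[0,0.3,0,0.6,0.1,-0.9,255],[0,0.5,0,0.6,0.1,-1,255],[0,0.5,0,0.2,0.1,-1,255],[0,0.5,0,0,0.1,-1,255],[0,0.5,0,0,0.1,-1,255],[0,0.5,0,0,0,-1,255],[0,0.5,0,0,0,-1,255],[0,0.4,0,0,0,-1,255]]]' 40; python3 - <<'E'
from h import *
s_=np.array([np.cos(np.radians(28.6)),np.sin(np.radians(28.6)),0])
plan(np.array([.466,.176,.25])-.04*s_,Rt(-ez,-s_))
E
```

```text
time: 12.55
tool_pos: [0.3156, 0.0246, 0.2973]
tool_rot: [[-0.907, -0.421, -0.001], [-0.421, 0.907, -0.012], [0.006, -0.011, -1.0]]
ft_force: [-0.3, 0.4, -1.8]
finger_gap: 0.0047
t 12.55 pos [0.3156 0.0246 0.2973] F [-0.3  0.4 -1.8] gap 0.0047 q [-0.09 -0.45  1.69 -0.01  1.9  -2.1 ]
shift(now axes) [-3.21   1.439  0.913] turn [-0.1   -0.057 -0.618] shift(target axes) [-3.291  1.219  0.946] ang to n.. [-0.577  0.492 -0.652]
```

```bash
python3 -m handwheel '[[[-0.4,0.15,0,-0.1,-0.06,-0.6,255],[-0.55,0.2,0,0,0,0,255],[-0.55,0.2,0.1,0,0,0,255],[-0.55,0.2,0.2,0,0,0,255],[-0.55,0.2,0.2,0,0,0,255],[-0.4,0.2,0.2,0,0,0,255],[-0.2,0.1,0,0,0,0,255],[0,0,0,0,0,0,255]]]' 40; python3 - <<'E'
from h import *
from rig import robot
s_=np.array([np.cos(np.radians(28.6)),np.sin(np.radians(28.6)),0])
plan(np.array([.466,.176,.25])-.04*s_,Rt(-ez,-s_))
for k in("scene","top"):
    f=robot.grab_frame(k);cv2.imwrite(f"pics/{k}8.png",f["image"][:,:,::-1]);np.savez(f"{k}8.npz",**f)
E
```

```text
time: 13.35
tool_pos: [0.426, 0.1673, 0.2738]
tool_rot: [[-0.873, -0.487, 0.017], [-0.487, 0.873, 0.009], [-0.019, 0.0, -1.0]]
ft_force: [-0.1, -0.5, -1.4]
finger_gap: 0.0049
t 13.35 pos [0.426  0.1673 0.2738] F [-0.1 -0.5 -1.4] gap 0.0049 q [ 0.25 -0.14  1.51  0.01  1.76 -1.83]
shift(now axes) [ 0.026 -0.23   0.475] turn [0.002 0.183 0.092] shift(target axes) [ 0.015 -0.23   0.475] ang to n.. [-0.629  0.455 -0.631]
```

View pics/scene8.png

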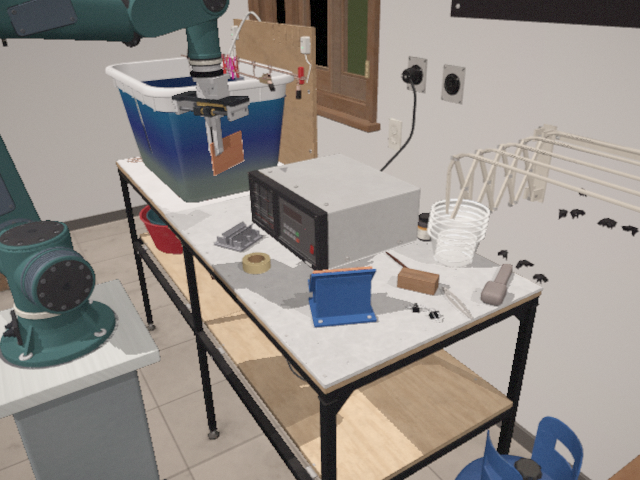

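View pics/top8.png

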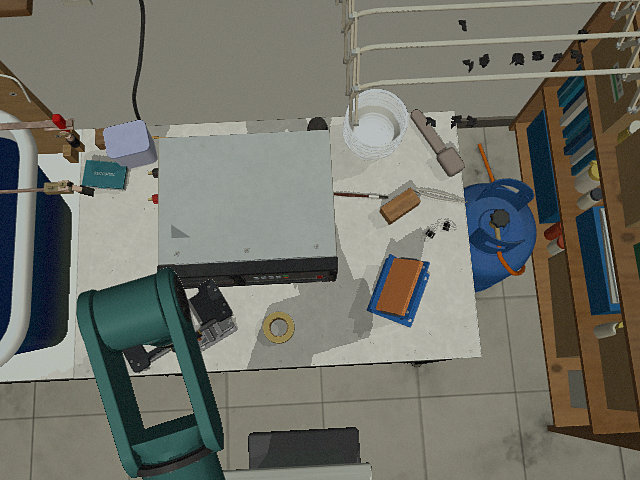

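The panel hangs from the gripper at (228,152) in the scene view. The lower panels are still on the easel in the top view. Before inserting I measure the panel pose in the hand and refine the slot.

```bash
python3 - <<'E'
from h import *
from rig import robot
s=robot.observe();A=s["tool_rot"];p=s["tool_pos"]
f=dict(np.load("scene8.npz"));P=cloud(f);h=cv2.cvtColor(f["image"],cv2.COLOR_RGB2HSV)
m=np.zeros((480,640),bool);m[120:185,195:255]=1
c=m&(h[...,0]<18)&(h[...,1]>110)&(f["range_z"]>0)&(np.linalg.norm(P-p,axis=-1)<.15)
Q=P[c];q=np.median(Q,0);Q=Q[abs((Q-q)@A[:,1])<.01]
L=(Q-p)@A*1e3;cc=L.mean(0);nn=np.linalg.svd(L-cc)[2][2];print(len(L),'plane normal tool',nn.round(3),'y at mean',cc.round(1))
v,w=np.nonzero(c);pts=np.stack([w,v],-1).astype(np.int32)
X=(onplane(f,pts.astype(float),p+A@(cc/1e3),A@nn)-p)@A*1e3
print('x',np.percentile(X[:,0],[0,1,99,100]).round(1),'z',np.percentile(X[:,2],[0,1,99,100]).round(1))
for lo in range(-105,0,15):
    k=(X[:,0]>lo)&(X[:,0]<lo+15)
    if k.sum()>3:print(lo,X[k,2].min().round(1),X[k,2].max().round(1))
im=f["image"];cv2.imwrite("pics/p9.png",cv2.resize(im[90:190,170:270,::-1],None,fx=6,fy=6,interpolation=0))
g=dict(np.load("scene0.npz"));cv2.imwrite("pics/r9.png",cv2.resize(g["image"][212:262,205:275,::-1],None,fx=10,fy=10,interpolation=0))
E
```

```text
790 plane normal tool [0.002 1.    0.002] y at mean [-40.5  -2.   33.2]
x [-97.3 -95.8  20.4  21.6] z [-8.5 -7.5 68.4 70.8]
-105 -8.2 65.7
-90 -7.9 67.0
-75 -8.5 67.0
-60 -7.8 67.1
-45 -8.4 69.6
-30 -7.7 69.6
-15 28.4 69.6
```

View pics/p9.png

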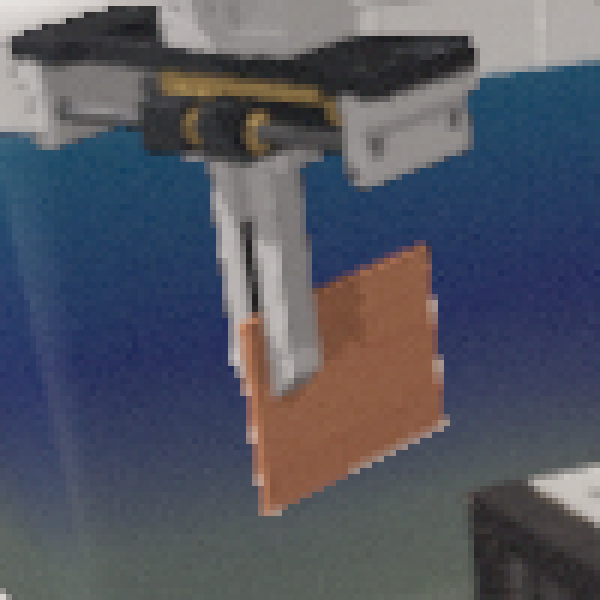

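View pics/r9.png

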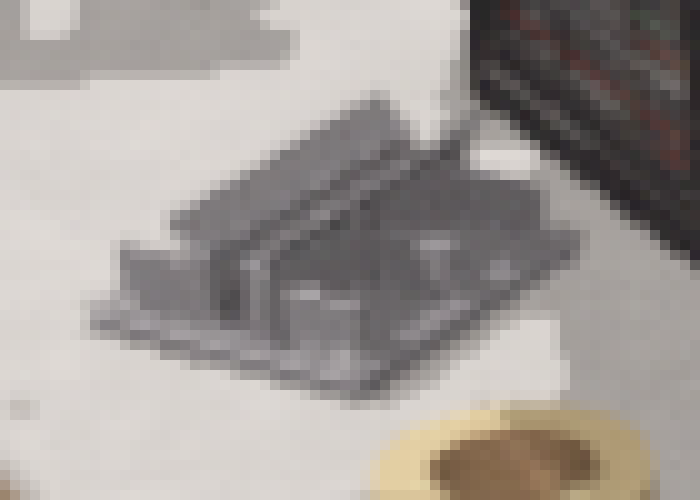

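```bash
python3 - <<'E'
from h import *
t=np.radians(28.6);a=np.array([np.cos(t),np.sin(t)]);b=np.array([-a[1],a[0]]);C=np.array([.466,.176])
for k,box in(("top0",(285,358,172,242)),("scene0",(215,258,208,266))):
    f=dict(np.load(k+".npz"));P=cloud(f)[box[0]:box[1],box[2]:box[3]].reshape(-1,3)
    K=P[(P[:,2]>.03)&(P[:,2]<.046)];q=(K[:,:2]-C)@b*1e3;s=(K[:,:2]-C)@a*1e3
    print(k,len(K),'z',np.percentile(K[:,2],[50,98]).round(4),'along',np.percentile(s,[1,99]).round(1));print(np.histogram(q,bins=np.arange(-24,26,2)))
    for lo in(-45,-15,15):
        w=q[(s>lo)&(s<lo+30)];print(lo,w[w<0].max() if (w<0).any() else 0, w[w>0].min() if (w>0).any() else 0, w.min(),w.max())
E
```

```text
top0 464 z [0.0348 0.0415] along [-43.6  97.1]
(array([ 2,  0,  4, 42, 36, 37, 33, 27, 17,  5,  2,  2,  2,  3,  7, 19, 23,
       39, 43, 41, 40, 21,  1,  1]), array([-24, -22, -20, -18, -16, -14, -12, -10,  -8,  -6,  -4,  -2,   0,
         2,   4,   6,   8,  10,  12,  14,  16,  18,  20,  22,  24]))
-45 -5.335739121849889 5.871352426177796 -38.777184048816956 19.68401738649394
-15 -5.369097953544835 5.859550440703383 -18.09128175335146 19.181343769815832
15 -6.623542689857078 5.447907644402392 -74.00200654730456 19.38481152652383
scene0 223 z [0.0345 0.0446] along [-44.1 100.6]
(array([ 2,  6,  4, 25, 25,  3,  3,  3,  2,  0,  2,  4,  1,  3,  3,  9, 16,
       19, 27, 17, 14,  9,  0,  1]), array([-24, -22, -20, -18, -16, -14, -12, -10,  -8,  -6,  -4,  -2,   0,
         2,   4,   6,   8,  10,  12,  14,  16,  18,  20,  22,  24]))
-45 -10.344131328393756 6.302341964129355 -19.701316236441347 19.674455666452957
-15 -13.959626664966903 3.036083353553023 -19.44185538525626 19.17968681057483
15 -13.9913423905102 3.5684535709461165 -18.423211969406076 18.30671642228102
```

```bash
cat >> h.py <<'E'
s_=np.array([np.cos(np.radians(28.6)),np.sin(np.radians(28.6)),0]);b_=np.array([-s_[1],s_[0],0])
def ins(z):
    plan(np.array([.466,.176,z])+.0003*b_-.039*s_,Rt(-ez,-s_))
E
python3 -m handwheel '[[[0,-0.23,0.3,0,0.18,0.09,255],[0,0,0.6,0,0,0,255],[0,0,0.6,0,0,0,255],[0,0,0.6,0,0,0,255],[0,0,0.6,0,0,0,255],[0,0,0.2,0,0,0,255],[0,0,0,0,0,0,255]]]' 40; python3 -c "
from h import *
ins(.12)"
```

```text
time: 14.15
tool_pos: [0.4327, 0.1464, 0.1253]
tool_rot: [[-0.884, -0.467, 0.005], [-0.467, 0.884, -0.004], [-0.002, -0.006, -1.0]]
ft_force: [0.2, 0.2, -1.1]
finger_gap: 0.0046
t 14.15 pos [0.4327 0.1464 0.1253] F [ 0.2  0.2 -1.1] gap 0.0046 q [ 0.21 -0.08  1.75 -0.01  1.47 -1.85]
shift(now axes) [-0.085  0.208  0.105] turn [-0.06   0.021 -0.13 ] shift(target axes) [-0.088  0.206  0.106] ang to n.. [-0.607  0.465 -0.645]
```

```bash
python3 -m handwheel '[[[-0.08,0.2,0,-0.06,0,-0.13,255],[0,0,0,0,0,0,255]]]' 40; python3 -c "
from h import *
ins(.12)"
```

```text
time: 14.35
tool_pos: [0.4327, 0.1571, 0.1273]
tool_rot: [[-0.878, -0.478, 0.005], [-0.478, 0.878, 0.002], [-0.005, -0.0, -1.0]]
ft_force: [0.1, -0.2, -1.5]
finger_gap: 0.0049
t 14.35 pos [0.4327 0.1571 0.1273] F [ 0.1 -0.2 -1.5] gap 0.0049 q [ 0.22 -0.07  1.74  0.    1.47 -1.84]
shift(now axes) [0.015 0.019 0.146] turn [-0.003  0.048 -0.01 ] shift(target axes) [0.014 0.019 0.146] ang to n.. [-0.615  0.461 -0.64 ]
```

```bash
python3 -m handwheel '[[[0,0.02,0.1,0,0.05,0,255],[0,0,0.2,0,0,0,255],[0,0,0.1,0,0,0,255],[0,0,0,0,0,0,255]]]' 40; python3 - <<'E'
from h import *
ins(.077)
from rig import robot
f=robot.grab_frame("scene");cv2.imwrite("pics/s10.png",cv2.resize(f["image"][170:270,180:290,::-1],None,fx=6,fy=6,interpolation=0))
E
```

```text
time: 14.75
tool_pos: [0.4347, 0.1592, 0.1096]
tool_rot: [[-0.878, -0.479, 0.007], [-0.479, 0.878, 0.001], [-0.007, -0.003, -1.0]]
ft_force: [0.4, -0.5, -0.4]
finger_gap: 0.0047
t 14.75 pos [0.4347 0.1592 0.1096] F [ 0.4 -0.5 -0.4] gap 0.0047 q [ 0.23 -0.06  1.76 -0.    1.43 -1.84]
shift(now axes) [0.074 0.003 0.652] turn [-0.025  0.064  0.005] shift(target axes) [0.07  0.001 0.652] ang to n.. [-0.617  0.459 -0.64 ]
```

View pics/s10.png

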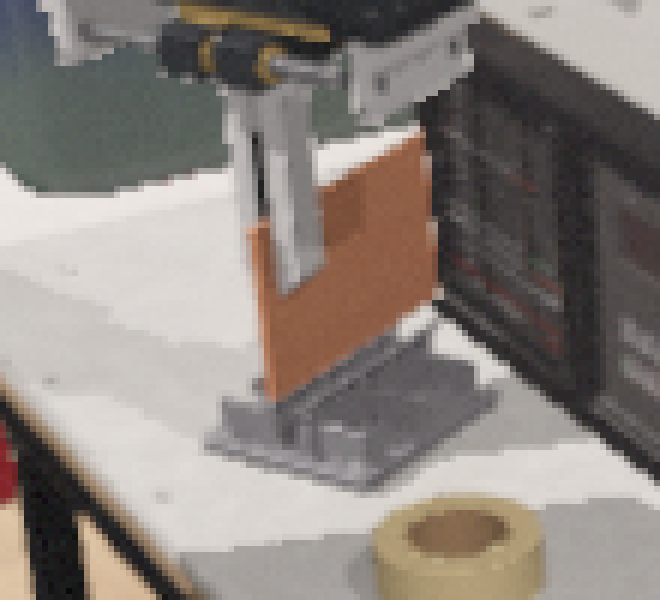

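The panel is lined up over the slot at (270,400), so I insert it.

```bash
python3 -m handwheel '[[[0.07,0,0.1,0,0.06,0,255],[0.02,0,0.15,0,0,0,255],[0,0,0.15,0,0,0,255]]]' 40; python3 -c "
from h import *
ins(.077)";python3 -m handwheel '[[[0,0,0.12,0,0,0,255],[0,0,0.05,0,0,0,255]]]' 40; python3 -c "
from h import *
ins(.077)"
```

```text
time: 15.1
tool_pos: [0.4315, 0.157, 0.0898]
tool_rot: [[-0.878, -0.479, 0.004], [-0.479, 0.878, -0.002], [-0.003, -0.004, -1.0]]
ft_force: [1.1, 0.5, -1.5]
finger_gap: 0.0047
t 15.1 pos [0.4315 0.157  0.0898] F [ 1.1  0.5 -1.5] gap 0.0047 q [ 0.23 -0.04  1.79 -0.    1.39 -1.84]
shift(now axes) [-0.007  0.01   0.255] turn [-0.034  0.026  0.005] shift(target axes) [-0.008  0.009  0.255] ang to n.. [-0.614  0.458 -0.643]
time: 15.3
tool_pos: [0.4308, 0.1568, 0.08]
tool_rot: [[-0.878, -0.479, 0.002], [-0.479, 0.878, -0.002], [-0.001, -0.003, -1.0]]
ft_force: [-4.5, -0.6, 14.6]
finger_gap: 0.0046
t 15.3 pos [0.4308 0.1568 0.08  ] F [-4.5 -0.6 14.6] gap 0.0046 q [ 0.23 -0.04  1.8  -0.    1.37 -1.84]
shift(now axes) [-0.022  0.007  0.06 ] turn [-0.028  0.008  0.003] shift(target axes) [-0.022  0.007  0.06 ] ang to n.. [-0.613  0.458 -0.644]
```

```bash
python3 -m handwheel '[[[0,0,0,0,0,0,255],[0,0,0,0,0,0,255]]]' 20; python3 - <<'E'
from h import *
ins(.077)
from rig import robot
f=robot.grab_frame("scene");cv2.imwrite("pics/s11.png",cv2.resize(f["image"][170:270,180:290,::-1],None,fx=6,fy=6,interpolation=0))
E
```

```text
time: 15.5
tool_pos: [0.4308, 0.1568, 0.0801]
tool_rot: [[-0.878, -0.479, 0.002], [-0.479, 0.878, -0.002], [-0.001, -0.003, -1.0]]
ft_force: [-1.1, 0.2, -1.1]
finger_gap: 0.0049
t 15.5 pos [0.4308 0.1568 0.0801] F [-1.1  0.2 -1.1] gap 0.0049 q [ 0.23 -0.04  1.8  -0.    1.37 -1.84]
shift(now axes) [-0.021  0.007  0.063] turn [-0.028  0.007  0.004] shift(target axes) [-0.021  0.007  0.063] ang to n.. [-0.613  0.458 -0.644]
```

View pics/s11.png

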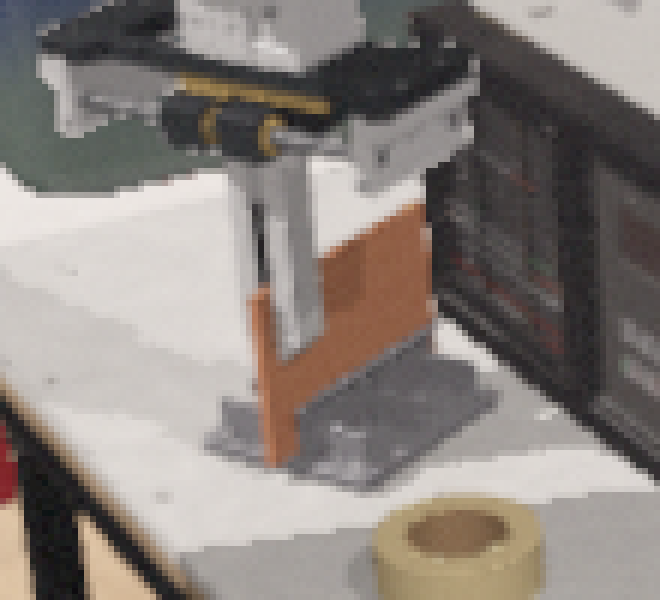

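The panel is down in the slot and its bottom near corner is at the floor, (280,462). I release it and rise straight up.

```bash
python3 -m handwheel '[[[0,0,0,0,0,0,225],[0,0,0,0,0,0,200],[0,0,0,0,0,0,170],[0,0,0,0,0,0,150],[0,0,0,0,0,0,150]]]' 20; python3 -m handwheel '[[[0,0,-0.2,0,0,0,150],[0,0,-0.5,0,0,0,150],[0,0,-0.7,0,0,0,150],[0,0,-0.8,0,0,0,150],[0,0,-0.8,0,0,0,150],[0.5,0,-0.3,0,0,0,150],[0.8,0,0,0,0,0,150],[0.8,0,0,0,0,0,150]]]'; python3 -m handwheel '[[[0.8,0,0,0,0,0,150],[0.5,0,0,0,0,0,150],[0,0,0,0,0,0,150],[0,0,0,0,0,0,150]]]';python3 - <<'E'
from h import *
from rig import robot
for k in("scene","top"):
    f=robot.grab_frame(k);np.savez(f"{k}12.npz",**f)
    if k=="top":cv2.imwrite("pics/t12.png",f["image"][:,:,::-1])
    else:
        cv2.imwrite("pics/s12.png",cv2.resize(f["image"][200:330,190:390,::-1],None,fx=4,fy=4,interpolation=0))
        P=cloud(f);h=cv2.cvtColor(f["image"],cv2.COLOR_RGB2HSV)
        m=np.zeros((480,640),bool);m[190:260,205:265]=1
        c=m&(h[...,0]<18)&(h[...,1]>110)&(f["range_z"]>0)
        Q=P[c];X=Q-np.array([.466,.176,0])
        print(len(Q),'slot x',np.percentile(X@s_,[1,99]).round(4),'across',np.percentile(X@b_,[5,50,95]).round(4),'z',np.percentile(Q[:,2],[1,99]).round(4))
        for lo in(-60,-30,0,30):
            k2=(X@s_*1e3>lo)&(X@s_*1e3<lo+30);print(lo,Q[k2][:,2].max().round(4))
E
```

```text
time: 16.05
tool_pos: [0.432, 0.1571, 0.0808]
tool_rot: [[-0.878, -0.479, 0.005], [-0.479, 0.878, -0.001], [-0.004, -0.004, -1.0]]
ft_force: [0.3, 0.2, -0.2]
finger_gap: 0.0376
time: 16.85
tool_pos: [0.3386, 0.1067, 0.2567]
tool_rot: [[-0.877, -0.481, 0.007], [-0.481, 0.877, -0.002], [-0.006, -0.005, -1.0]]
ft_force: [-0.2, -0.4, -0.2]
finger_gap: 0.0388
time: 17.25
tool_pos: [0.2776, 0.0736, 0.2612]
tool_rot: [[-0.877, -0.479, 0.019], [-0.48, 0.878, -0.001], [-0.016, -0.01, -1.0]]
ft_force: [0.7, -0.3, -0.2]
finger_gap: 0.0388
618 slot x [-0.0622  0.0574] across [-0.0063 -0.0031 -0.    ] z [0.0145 0.0874]
-60 0.0884
-30 0.0878
0 0.0881
30 0.0877
```

View pics/s12.png

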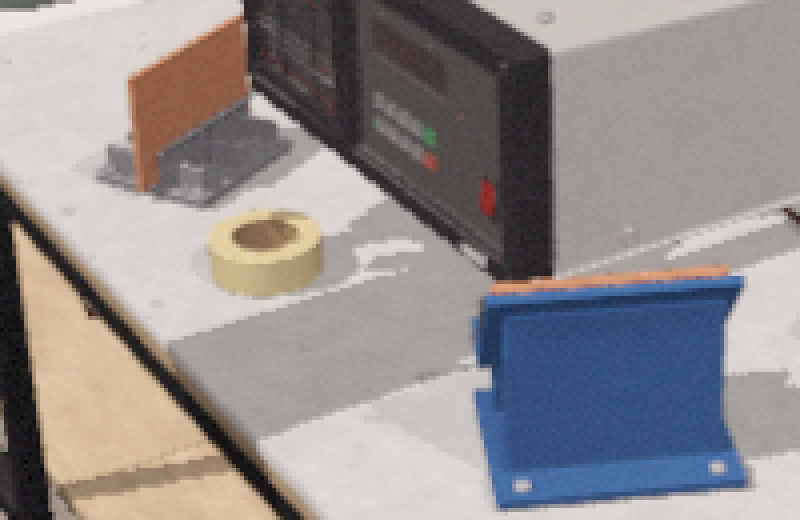

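View pics/t12.png

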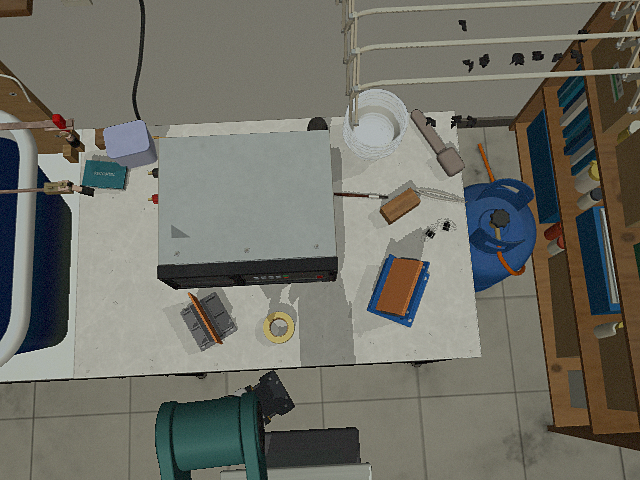

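The scene view shows the panel upright in the rack at (190,100). Its top edge is level at 0.088 m and it sits about 2 mm off centre. Two panels remain on the easel at (610,280). In the top view the block, brush, tape and tweezers are where they started, and the arm is clear. I hand it in.

```bash
python3 -c "
from rig import robot
print(robot.close_job())
s=robot.observe();print(s['time'],s['ft_force'])"
```

```text
the job is handed in; nothing more can be done
None
the job is handed in; nothing more can be done
```

The top panel now stands on its long edge in the rack slot, released, and I handed the job in at about 17.4 s. No verdict was reported.

- **Slide:** I first tried dragging the panel by friction on its face, but the fingertip slipped and the panel did not move. I then pushed on its far end, above the stop, until it overhung the near end by about 40 mm and still lay flat.
- **Pinch and place:** I pinched the overhang, lifted the panel clear, carried it high to the rack and lowered it into the slot. The force on touching the floor was about 15 N.
- **Panel in the rack:** The top edge is level at about 88 mm, which means it is fully down. It sits about 2 mm off centre along the slot, and the cloud across the slot suggests it leans slightly, within the rails.
- **Everything else:** The two lower panels are still on the easel. The block, brush, tape and tweezers look unmoved in the top view, though I compared them by eye only. The arm ended clear of everything.
- **Small disagreement:** The wrist touched down about 3 mm higher than I had calculated. Camera and tool-height error may explain it, and the 88 mm top edge fits a seated panel.

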